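Unstopper the solvent bottles and hang the stoppers in order

TASK

Open the four amber solvent bottles for a round of solvent tests: take the stopper out of each and hang it plug-down in a hole of the light wooden stopper rack, flange flat on the rack. The stoppers must hang in the same order, left to right, as their bottles stand in the dark tray, so that none can go back on the wrong bottle; leave the bottles standing upright in their wells.

Things in the scene. Friction and masses are not known exactly. Their poses are not given: they have to be found in the camera images.
- stopper_tall: Loose grey plastic stopper, 30 g, at the start in the mouth of the tall round bottle: round flange 42 mm wide, 4 mm thick; below it a plug 24 mm long tapering from 20 to 14 mm; above it an upright flat blade 10 mm thick (x) by 30 mm wide (y), its top 29.5 mm above the flange's underside. Origin: centre of the flange's underside; z up. Lifts straight out freely.
- stopper_square: Loose grey plastic stopper, 30 g, at the start in the mouth of the square bottle: round flange 42 mm wide, 4 mm thick; below it a plug 24 mm long tapering from 20 to 14 mm; above it a square knob 17 mm wide, its top 29.5 mm above the flange's underside. Origin: centre of the flange's underside; z up. Lifts straight out freely.
- stopper_cone: Loose grey plastic stopper, 30 g, at the start in the mouth of the conical bottle: round flange 42 mm wide, 4 mm thick; below it a plug 24 mm long tapering from 20 to 14 mm; above it a round knob 23 mm across, its top 29.5 mm above the flange's underside. Origin: centre of the flange's underside; z up. Lifts straight out freely.
- stopper_squat: Loose grey plastic stopper, 30 g, at the start in the mouth of the squat round bottle: round flange 42 mm wide, 4 mm thick; below it a plug 24 mm long tapering from 20 to 14 mm; above it an eight-sided knob 29 mm over its corners, its top 29.5 mm above the flange's underside. Origin: centre of the flange's underside; z up. Lifts straight out freely.
- bottle_tall: Loose amber glass tall round bottle, 49 mm across, 104 mm high (its rim, on which the flange rests), mouth 24 mm wide, about 250 g, standing in one of the tray's wells. Origin: centre of its underside; z up.
- bottle_square: Loose amber glass square bottle, 37 mm wide, 88 mm high (its rim, on which the flange rests), mouth 24 mm wide, about 250 g, standing in one of the tray's wells. Origin: centre of its underside; z up.
- bottle_cone: Loose amber glass conical bottle, 49 mm across its foot, 78 mm high (its rim, on which the flange rests), mouth 24 mm wide, about 250 g, standing in one of the tray's wells. Origin: centre of its underside; z up.
- bottle_squat: Loose amber glass squat round bottle, 49 mm across, 66 mm high (its rim, on which the flange rests), mouth 24 mm wide, about 250 g, standing in one of the tray's wells. Origin: centre of its underside; z up.
- bottle_tray: Fixed dark wooden block 74 x 290 x 24 mm with four round wells 54 mm wide in a row, a bottle in each. Origin: centre of its underside; y runs along the row to its left end (as the robot sees it). Wells at y = +105, +35, -35, -105 mm, their floors 6 mm above the bench. (A lamp is swung aside over the back of the bench, beyond x = 0.65 m and over 0.5 m up.)
- stopper_rack: Fixed light wooden rack 66 x 290 mm, top 38 mm above the bench, with four empty round holes 30 mm wide through its 10 mm plate (open space below). Origin: bench level under its centre; y runs along the row to its left end (as the robot sees it). Holes at x = 0, y = +105, +35, -35, -105 mm. A hung stopper's origin is 38 mm above the rack's origin.

How it is judged:
By the outcome, as a careful person would: the job done as asked, in the order asked, and still so for the second after the job is handed in, with the robot touching nothing.
It also fails if it takes over 109 s, if anything falls off the work surface, if the arm or the gripper's body presses on something with over 40 N, if the wrist force passes 120 N, or if a joint passes its speed limit or range.

ROBOT

A 7-joint arm with a two-finger parallel gripper is mounted at the origin on a cart in front of the work surface, level with it; the furniture and walls round the work are solid. World frame = base frame: x ahead of the robot, y to its left, z up, the work surface at z = 0. Lengths are in m, angles in rad, forces in N, time in s.
With the tool pointing down it reaches from about 0.425 to 0.925 m from the base axis. Payload 6.8 kg.
Tool frame: the origin (TCP) lies between the finger pads; the fingertips stand ahead of it and the grasp point (between the pads) lies 6 mm ahead of it (r.tip_reach is the z of the fingertips in the tool frame, in m); z points along the fingers, y is the line along which they close (so a half turn about z gives the same grasp; the last joint's range is limited). The gripper opens to 85 mm and grips with 20 to 120 N. Pads are 22 mm wide; open, the fingers measure 114 mm over their backs; the gripper's body (76 mm by 85 mm) begins 54 mm behind the grasp point. The pads swing forward as they close: fully open they stand 13 mm farther back than shut.
Start: joints at [-1.237, 0.477, 0.022, 1.555, -0.011, 1.109, -0.083], TCP at [0.289, 0.61, 0.256] pointing down, gripper open.
Joint ranges: [-2.96, 2.96], [-0.34, 2.1], [-1.41, 1.46], [0.24, 2.44], [-1.37, 4.51], [0.17, 1.92], [-2.96, 2.96]. Speed limits (rad/s): [2.39, 2.39, 3.14, 3.14, 3.14, 3.14, 3.14].

INTERFACE

Orientations are given as a rotation vector (axis times angle).
In Python, from cell import telemetry, snapshot, ticket, recognise, cut_out, landmark_of, r gives the robot as it stands.
- The arm moves only by the tool carry_out, never from a script. Its argument "motion" is a list of rows, each an object with "travel": the shift along the tool's x, y, z each as a share of 10 cm, from -1 to 1, a list of three; "twist": the turn, a rotation vector about the tool's x, y, z each as a share of 120 degrees, from -1 to 1, a list of three. A call has 1 to 10 rows; each row shifts and turns the commanded pose from where the row before left it, along the tool's axes as they then stand; what a row does not reach is not made up. A row lasts 1/10 s, in which the tool goes at most 50 mm and 8.59 degrees, less where a joint would pass 70% of its speed; a pose out of reach is approached as far as the arm can. A call with a number of a shift or a turn outside -1 to 1 is refused whole. A call with a gripper value outside its range is refused whole. "gripper" is the closure, from -1 (fully open) to 1 (shut), set as the call begins (left out, the last holds). The fingers move at their own pace and stop on an object; "squeeze" is the grip in N (left out, the last holds). Time passes only in rows, so rows that do not move let the fingers close. It gives the time, the measured TCP pose, the force, the opening and the grip force at its end, in the units of the state.
- telemetry.get_obs(): the state, without advancing time (a new reading comes with each control period).
- snapshot(name): name is "side" or "top" or "wrist"; returns a dict with "img" (480x640x3 uint8, red, green, blue), "z_map" (480x640 float32, m along the optical axis (not along the pixel's ray), 0 where there is no reading), "vfov" (degrees; the focal length in pixels is half the picture's height over the tangent of half this angle, whatever the lens; pixels are square), "cx", "cy" (the principal point, pixels), "rvec" (rotation vector, rad) and "tvec" (3), from world to camera coordinates, as OpenCV has them. Camera axes: x right, y down, z forward; pixel columns grow to the right and rows downward; lengths in m; the calibration is good to about 2 mm. A picture is of the moment at which its call begins.
- ticket.close_job(): hands the job in; it is judged then, once.
Trained networks look in a picture, given as the dict that the camera call returned (one of the last four; its "shot" number tells which), for a name from the list of things; names that differ only in an ending like _2 or _b are one class to them, and where a whole thing is asked for, a point or a joint stands for the part that bears it (a point fixed in the world has none). Each returns a list of dicts, best first, with "p" (0 to 1); they miss things now and then, are a little off and sometimes report something else, mostly with a low value. They report only what shows in the picture. A call takes as long as a camera call.
- recognise(picture, label): "uv" ([column, row] in pixels, amid what is visible of it).
- cut_out(picture, label): "pixels" (480x640 bool, what is visible of it) and "uv" ([column, row] in pixels, amid what is visible of it).
- landmark_of(picture, label): "uv" ([column, row] in pixels: a listed point, or the origin of a listed thing).
The state is a dict: "clock": time; "joint_pos": joint angles; "joint_vel": joint speeds; "tau": joint torques, N m; "ee_pos": TCP position; "eef_rot": TCP orientation; "contact_force": force on the tool from outside, world axes, zero at the start; "moment": the same for the moment, N m; "gripper_width": opening from 0.0 (shut) to 1.0 (fully open); "finger_force": force on a finger pad.
Only numpy, scipy, OpenCV 4.12 (cv2) and the standard library are available. Lean on these libraries where they do the work, as an engineer would, in place of code of your own. Each camera call takes 0.05 s, during which the arm holds its last target. There are 200 camera calls.

## Working session

There is one attempt and no reset: what is moved stays moved. The work goes in short steps, Python scripts to look and compute and a tool call to move; the robot and the scene stay as the last step left them, time stands still between calls to the robot, and variables do not carry over. Pictures are saved under pics/ and viewed, at most 14 in all, crops included, and the job is handed in when it is done.

Besides the shell and the picture viewer there is one more tool, called after ">>>" by a JSON object that holds its "method" and its "body". carry_out: Moves the arm, as the interface text tells. Shift numbers are shares of 10 cm and turn numbers shares of 120 degrees, none past 1 either way. Its arguments: {"type":"object","properties":{"motion":{"type":"array"},"gripper":{"type":"number"},"squeeze":{"type":"number"}},"required":["motion"]}

```bash
ls; mkdir -p pics
cat > h.py <<'E'
import numpy as np, cv2, json
from cell import telemetry, snapshot, ticket, recognise, cut_out, landmark_of, r
def cloud(s):
    h,w=s["z_map"].shape; f=h/2/np.tan(np.radians(s["vfov"])/2)
    v,u=np.mgrid[:h,:w]; z=s["z_map"]
    P=np.stack([(u-s["cx"])/f*z,(v-s["cy"])/f*z,z],-1)
    R=cv2.Rodrigues(np.array(s["rvec"],float))[0]
    W=(P-np.array(s["tvec"]).ravel())@R
    W[z<=0]=np.nan
    return W
def save(s,n): cv2.imwrite(f"pics/{n}.png",s["img"][:,:,::-1])
E
python3 - <<'E'
from h import *
print(telemetry.get_obs(), r.tip_reach)
for n in("top","side"):
    s=snapshot(n); save(s,n+"0"); W=cloud(s); print(n,s["rvec"],s["tvec"])
    for l in ["stopper_tall","stopper_square","stopper_cone","stopper_squat","bottle_tall","bottle_square","bottle_cone","bottle_squat","bottle_tray","stopper_rack"]:
        for d in cut_out(s,l)[:2]:
            m=d["pixels"]; p=W[m]; p=p[~np.isnan(p[:,0])]
            print(l,round(d["p"],2),np.round(d["uv"]),m.sum(),np.round(np.nanmedian(p,0),3),"z95",np.round(np.percentile(p[:,2],95),3) if len(p) else 0)
E
```

```text
pics
{'clock': 0.0, 'joint_pos': array([-1.23710774,  0.47781248,  0.022335  ,  1.55646191, -0.01147897,
        1.109297  , -0.08310895]), 'joint_vel': array([-2.45544590e-04, -6.53190296e-05, -2.19231367e-03, -4.68848024e-04,
        1.03626620e-03,  3.33250872e-04,  1.16471146e-03]), 'tau': array([ 3.31811361e-05, -5.96457195e+01,  1.60807963e+00, -2.81191170e+01,
        1.25291423e-02,  9.36638389e-03,  4.15559043e-06]), 'ee_pos': array([0.2883785 , 0.60968699, 0.25531287]), 'eef_rot': array([-6.88234333e-01, -3.06501883e+00,  2.87930272e-03]), 'contact_force': array([-0.37954153, -0.29687492,  0.46509671]), 'moment': array([ 0.01772587, -0.02647848,  0.02787515]), 'finger_force': 0.0, 'gripper_width': 1.0021481693276058} 0.025
top [ 2.15964088 -2.18536206  0.06235447] [0.0174733  0.52519304 1.22499671]
stopper_tall 0.81 [375. 259.] 221 [ 0.476 -0.118  0.116] z95 0.141
stopper_square 0.64 [400. 257.] 236 [ 0.483 -0.186  0.1  ] z95 0.126
stopper_cone 0.71 [433. 252.] 209 [ 0.489 -0.254  0.091] z95 0.116
stopper_squat 0.73 [455. 253.] 155 [ 0.497 -0.322  0.1  ] z95 0.105
bottle_ta
[... 771 characters left out ...]
[ 0.487 -0.265  0.092] z95 0.116
stopper_squat 0.89 [347. 342.] 438 [ 0.495 -0.335  0.091] z95 0.104
stopper_squat 0.38 [344. 362.] 513 [ 0.492 -0.341  0.044] z95 0.064
bottle_tall 0.85 [314. 280.] 429 [ 0.462 -0.133  0.075] z95 0.104
bottle_square 0.81 [322. 304.] 392 [ 0.471 -0.202  0.062] z95 0.088
bottle_cone 0.79 [332. 329.] 351 [ 0.48  -0.271  0.052] z95 0.078
bottle_cone 0.33 [314. 277.] 392 [ 0.462 -0.132  0.078] z95 0.104
bottle_squat 0.66 [346. 360.] 528 [ 0.492 -0.341  0.043] z95 0.065
bottle_tray 0.77 [318. 333.] 1296 [ 0.458 -0.241  0.025] z95 0.028
stopper_rack 0.86 [307. 223.] 1668 [0.499 0.172 0.04 ] z95 0.043
stopper_rack 0.16 [348. 339.] 399 [ 0.495 -0.335  0.09 ] z95 0.104
```

View images.

Run:
```python
import cv2
a=cv2.imread("pics/top0.png");b=cv2.imread("pics/side0.png")
import numpy as np
c=np.vstack([cv2.resize(a[190:320,160:490],(792,312)),cv2.resize(b[190:400,180:480],(400,280))[:, :].repeat(1,0) if 0 else np.hstack([cv2.resize(b[190:400,180:480],(400,280)),np.zeros((280,392,3),np.uint8)])])
cv2.imwrite("pics/c0.png",c)
```

```text
(no output)
```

View pics/c0.png

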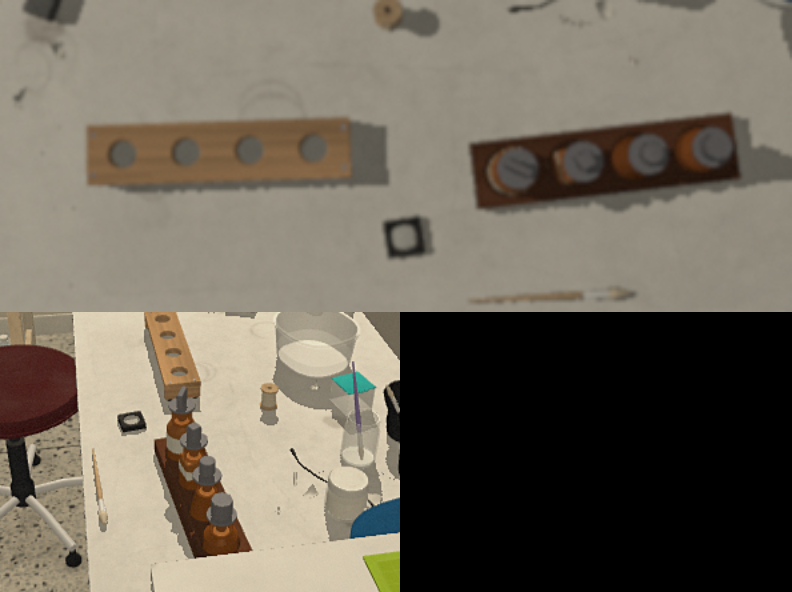

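View pics/side0.png

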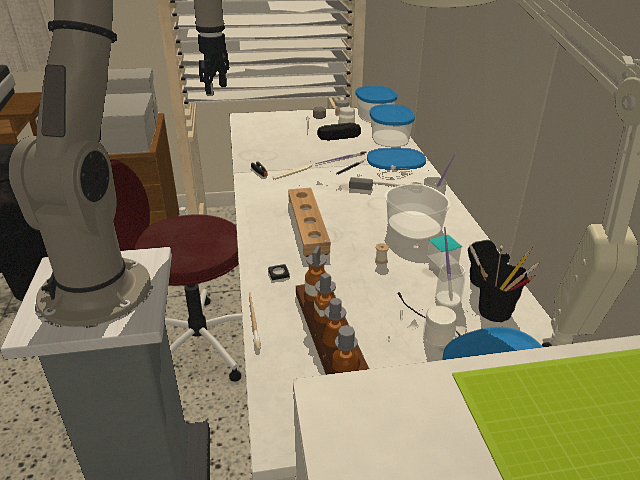

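Run:
```python
from h import *
for n in("top","side"):
    s=snapshot(n); W=cloud(s)
    for l,z in [("stopper_tall",.1395),("stopper_square",.1235),("stopper_cone",.1135),("stopper_squat",.1015)]:
        d=cut_out(s,l)[0]; m=d["pixels"]; p=W[m]; p=p[~np.isnan(p[:,0])]
        q=p[p[:,2]>np.percentile(p[:,2],97)-.006]; lm=landmark_of(s,l)[:1]
        mm=(q[:,:2].min(0)+q[:,:2].max(0))/2
        e=cv2.minAreaRect((q[:,:2]*1000).astype(np.float32))
        print(n,l,len(q),"mid",mm.round(4),"mean",q.mean(0).round(4),e)
    d=cut_out(s,"stopper_rack")[0]["pixels"]; p=W[d]; q=p[(abs(p[:,2]-.039)<.006)]
    print("rack",len(q),cv2.minAreaRect((q[:,:2]*1000).astype(np.float32)),np.median(q[:,2]))
    d=cut_out(s,"bottle_tray")[0]["pixels"]; p=W[d]; q=p[(abs(p[:,2]-.025)<.006)]
    print("tray",len(q),cv2.minAreaRect((q[:,:2]*1000).astype(np.float32)),np.median(q[:,2]))
    # holes: pixels within rack hull at low z
    if n=="top":
        box=cv2.convexHull(np.argwhere(d*0+cut_out(s,"stopper_rack")[0]["pixels"])[:,::-1].astype(np.int32))
        M=np.zeros((480,640),np.uint8); cv2.fillPoly(M,[box],1); M=cv2.erode(M,np.ones((5,5)))
        lo=((M>0)&(W[...,2]<.02)).astype(np.uint8)
        k,lab,st,c=cv2.connectedComponentsWithStats(lo)
        f=240/np.tan(np.radians(s["vfov"])/2);R=cv2.Rodrigues(np.array(s["rvec"]))[0];t=np.array(s["tvec"]).ravel();C=-R.T@t
        for i in range(1,k):
            if st[i,4]>20:
                ray=R.T@np.array([(c[i,0]-s["cx"])/f,(c[i,1]-s["cy"])/f,1]);print("hole",st[i,4],(C+ray*(.038-C[2])/ray[2]).round(4))
    hi=W[(W[...,1]<-.36)&(W[...,0]>.3)&(W[...,0]<.75)]
    print("platform",np.nanpercentile(hi[:,2],[50,99]), hi[hi[:,2]>.05][:,1].max() if (hi[:,2]>.05).any() else None, np.nanmin(hi[hi[:,2]>.05][:,0]))
```

```text
top stopper_tall 50 mid [ 0.4758 -0.1171] mean [ 0.4758 -0.1174  0.1395] ((475.7472229003906, -117.56071472167969), (28.603519439697266, 9.750593185424805), 62.785030364990234)
top stopper_square 50 mid [ 0.4829 -0.1879] mean [ 0.483  -0.1872  0.1239] ((483.07696533203125, -186.9769287109375), (16.420185089111328, 16.10210609436035), 27.890199661254883)
top stopper_cone 66 mid [ 0.49   -0.2569] mean [ 0.4902 -0.2565  0.1141] ((489.9958801269531, -256.9035949707031), (22.33540153503418, 19.695472717285156), 89.4000473022461)
top stopper_squat 91 mid [ 0.4972 -0.3255] mean [ 0.4968 -0.3261  0.103 ] ((497.63531494140625, -325.82745361328125), (26.32002067565918, 25.88851547241211), 15.506126403808594)
rack 2318 ((501.87579345703125, 201.9475555419922), (66.18890380859375, 289.9766540527344), 1.1600093841552734) 0.03891314489033819
tray 1410 ((486.727783203125, -222.4406280517578), (73.52487182617188, 290.4568176269531), 5.898786544799805) 0.024645160779668808
hole 93 [0.5023 0.1662 0.038 ]
hole 94 [0.5036 0.0968 0.038 ]
hole 92 [0.4996 0.3057 0.038 ]
hole 92 [0.5009 0.2359 0.038 ]
platform [0.12861599 0.22704096] -0.36010360404525504 0.38031559522900205
side stopper_tall 49 mid [ 0.4728 -0.1217] mean [ 0.4732 -0.122   0.1403] ((473.46563720703125, -121.0277099609375), (29.874622344970703, 9.815343856811523), 65.60681915283203)Traceback (most recent call last):
  File "<stdin>", line 5, in <module>
IndexError: list index out of range
```

>>> {"method": "carry_out", "body": {"motion": [{"travel":[0.1,-0.3,-0.0],"twist":[0,0,0]}], "gripper": 0}}

```text
clock: 2.0
ee_pos: [0.269, 0.5884, 0.2559]
eef_rot: [0.692, 3.063, 0.003]
contact_force: [-0.6, -0.3, -0.1]
gripper_width: 0.861
finger_force: 0.0
```

Run:
```python
from h import *
print(telemetry.get_obs(), r.tip_reach)
```

```text
{'clock': 2.0, 'joint_pos': array([-1.25233295,  0.4301434 ,  0.01822117,  1.62941976, -0.00721413,
        1.08032964, -0.10593565]), 'joint_vel': array([-0.17773184, -0.53711579, -0.08258596,  0.83770746,  0.02639554,
       -0.26886533, -0.24031264]), 'tau': array([ 1.62798643e+00, -5.08605480e+01,  1.86358597e+00, -3.07758665e+01,
       -4.87210509e-04,  2.99488977e-01,  5.00966404e-01]), 'ee_pos': array([0.26898452, 0.58841785, 0.25591184]), 'eef_rot': array([6.91935350e-01, 3.06298302e+00, 2.54868015e-03]), 'contact_force': array([-0.5881593 , -0.26363352, -0.07689085]), 'moment': array([-0.00112623,  0.00060422, -0.04287841]), 'finger_force': 0.0, 'gripper_width': 0.8607332253640768} 0.025
```

Run:
```python
from h import *
s=snapshot("top"); save(s,"top1"); W=cloud(s)
m=(W[...,2]>.05)&(W[...,0]>.3)&(W[...,0]<.75)
for a in np.arange(-.6,-.34,.02):
    k=m&(abs(W[...,1]-a)<.01); print(round(a,2),k.sum(),W[k].min(0).round(3) if k.any() else '',W[k].max(0).round(3) if k.any() else '')
s=snapshot("side"); W=cloud(s)
m=(W[...,2]>.11)&(W[...,0]>.3)&(W[...,0]<.6)&(W[...,1]<-.3)
print(W[m].max(0),np.percentile(W[m],[1,50,99],axis=0))
```

```text
-0.6 1503 [ 0.381 -0.61   0.215] [ 0.75  -0.59   0.229]
-0.58 1515 [ 0.381 -0.59   0.214] [ 0.75  -0.57   0.233]
-0.56 1566 [ 0.381 -0.57   0.08 ] [ 0.749 -0.55   0.229]
-0.54 6148 [ 0.38 -0.55  0.05] [ 0.75  -0.531  0.226]
-0.52 27 [ 0.692 -0.514  0.094] [ 0.742 -0.51   0.1  ]
-0.5 236 [ 0.666 -0.51   0.088] [ 0.749 -0.49   0.104]
-0.48 299 [ 0.653 -0.49   0.087] [ 0.749 -0.47   0.105]
-0.46 326 [ 0.64  -0.47   0.083] [ 0.75  -0.45   0.102]
-0.44 341 [ 0.641 -0.45   0.05 ] [ 0.75  -0.43   0.103]
-0.42 327 [ 0.645 -0.43   0.052] [ 0.75 -0.41  0.1 ]
-0.4 328 [ 0.648 -0.41   0.051] [ 0.75  -0.39   0.101]
-0.38 290 [ 0.66 -0.39  0.05] [ 0.75  -0.37   0.102]
-0.36 150 [ 0.688 -0.37   0.05 ] [ 0.75  -0.355  0.104]
[ 0.59999644 -0.53125142  0.22779489] [[ 0.37963431 -0.71047613  0.17448628]
 [ 0.49238565 -0.62864798  0.22081183]
 [ 0.5978943  -0.53545464  0.2254629 ]]
```

View pics/top1.png

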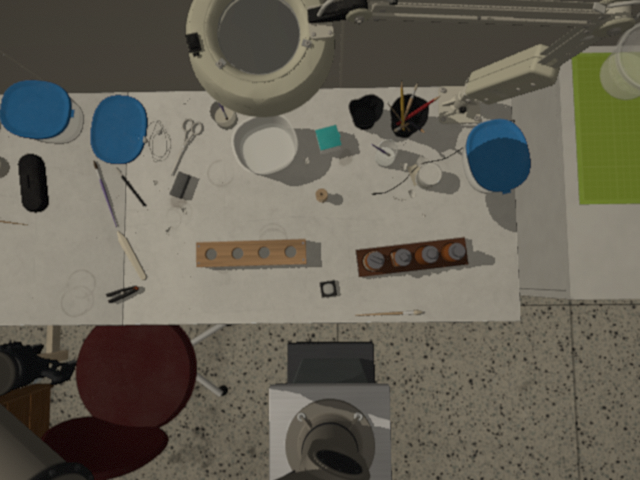

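```bash
cat >> h.py <<'E'
from scipy.spatial.transform import Rotation as Ro
def Rt(yaw): # tool down, tool y at world yaw (deg)
    return Ro.from_euler('z',yaw,degrees=True)*Ro.from_matrix([[0,1,0],[1,0,0],[0,0,-1]])
def plan(wps, start=None, v=.045):
    """wps: (x,y,z,yaw); prints rows 'travel | twistz' needed"""
    o=telemetry.get_obs(); p=np.array(o["ee_pos"]); R=Ro.from_rotvec(o["eef_rot"])
    if start is not None: p=np.array(start[:3]);R=Rt(start[3])
    for w in wps:
        q=np.array(w[:3]); T=Rt(w[3]); rv=(R.inv()*T).as_rotvec(); n=int(np.ceil(max(np.linalg.norm(q-p)/v,np.degrees(np.linalg.norm(rv))/8.3,1)))
        print("->",w,n,"rows")
        for i in range(n):
            S=R*Ro.from_rotvec(rv*i/n); d=S.inv().apply((q-p)/n)/.1; t=rv/n/np.radians(120)
            print(np.round(d,3).tolist(),np.round(t,3).tolist())
            if np.linalg.norm(rv)<.01 and i==0: print("  x",n);break
        p,R=q,T
E
python3 - <<'E'
from h import *
plan([(.5,.3,.256,0),(.476,-.1175,.256,-27)])
E
```

```text
-> (0.5, 0.3, 0.256, 0) 9 rows
[-0.372, -0.175, 0.0] [-0.0, 0.0, 0.06]
[-0.391, -0.127, 0.0] [-0.0, 0.0, 0.06]
[-0.404, -0.077, -0.0] [-0.0, 0.0, 0.06]
[-0.411, -0.026, -0.0] [-0.0, 0.0, 0.06]
[-0.411, 0.025, -0.0] [-0.0, 0.0, 0.06]
[-0.404, 0.077, -0.0] [-0.0, 0.0, 0.06]
[-0.391, 0.127, -0.0] [-0.0, 0.0, 0.06]
[-0.372, 0.175, -0.0] [-0.0, 0.0, 0.06]
[-0.348, 0.22, -0.0] [-0.0, 0.0, 0.06]
-> (0.476, -0.1175, 0.256, -27) 10 rows
[-0.418, -0.024, 0.0] [0.0, 0.0, 0.023]
[-0.418, -0.004, 0.0] [0.0, 0.0, 0.023]
[-0.418, 0.015, 0.0] [0.0, 0.0, 0.023]
[-0.417, 0.035, 0.0] [0.0, 0.0, 0.023]
[-0.415, 0.055, 0.0] [0.0, 0.0, 0.023]
[-0.412, 0.074, 0.0] [0.0, 0.0, 0.023]
[-0.408, 0.093, 0.0] [0.0, 0.0, 0.023]
[-0.403, 0.113, 0.0] [0.0, 0.0, 0.023]
[-0.397, 0.131, 0.0] [0.0, 0.0, 0.023]
[-0.39, 0.15, 0.0] [0.0, 0.0, 0.023]
```

>>> {"method": "carry_out", "body": {"motion": [{"travel":[-0.37,-0.175,0],"twist":[0,0,0.06]},{"travel":[-0.39,-0.13,0],"twist":[0,0,0.06]},{"travel":[-0.4,-0.08,0],"twist":[0,0,0.06]},{"travel":[-0.41,-0.03,0],"twist":[0,0,0.06]},{"travel":[-0.41,0.03,0],"twist":[0,0,0.06]},{"travel":[-0.4,0.08,0],"twist":[0,0,0.06]},{"travel":[-0.39,0.13,0],"twist":[0,0,0.06]},{"travel":[-0.37,0.175,0],"twist":[0,0,0.06]},{"travel":[-0.35,0.22,0],"twist":[0,0,0.06]}]}}

```text
clock: 3.0
ee_pos: [0.5027, 0.3012, 0.2567]
eef_rot: [2.229, 2.214, 0.002]
contact_force: [0.5, 0.5, 0.5]
gripper_width: 0.501
finger_force: 0.0
```

>>> {"method": "carry_out", "body": {"motion": [{"travel":[-0.42,-0.025,0],"twist":[0,0,0.023]},{"travel":[-0.42,-0.005,0],"twist":[0,0,0.023]},{"travel":[-0.42,0.015,0],"twist":[0,0,0.023]},{"travel":[-0.42,0.035,0],"twist":[0,0,0.023]},{"travel":[-0.415,0.055,0],"twist":[0,0,0.023]},{"travel":[-0.41,0.075,0],"twist":[0,0,0.023]},{"travel":[-0.41,0.095,0],"twist":[0,0,0.023]},{"travel":[-0.4,0.11,0],"twist":[0,0,0.023]},{"travel":[-0.4,0.13,0],"twist":[0,0,0.023]},{"travel":[-0.39,0.15,0],"twist":[0,0,0.023]}]}}

```text
clock: 4.0
ee_pos: [0.4743, -0.1178, 0.2569]
eef_rot: [2.69, 1.622, 0.002]
contact_force: [0.6, 0.1, -0.0]
gripper_width: 0.503
finger_force: 0.0
```

```bash
cat > m.py <<'E'
from h import *
def tops(s):
    W=cloud(s)
    for l,z in [("stopper_tall",.1395),("stopper_square",.1235),("stopper_cone",.1135),("stopper_squat",.1015)]:
        for d in cut_out(s,l)[:1]:
            m=d["pixels"]; p=W[m]; p=p[~np.isnan(p[:,0])]
            if len(p)<10: continue
            t=np.percentile(p[:,2],95); q=p[p[:,2]>t-.004]
            e=cv2.minAreaRect((q[:,:2]*1000).astype(np.float32))
            print(l,round(d["p"],2),np.round(d["uv"]),len(q),"z",t.round(4),"c",np.round(e[0],1),"sz",np.round(e[1],1),"ang",round(e[2],1))
E
python3 - <<'E'
from m import *
s=snapshot("wrist"); s=snapshot("wrist"); save(s,"w1"); tops(s); o=telemetry.get_obs(); print(o)
plan([(.476,-.1175,.256,-27)])
E
```

```text
stopper_tall 0.57 [323. 219.] 755 z 0.139 c [ 475.5 -117.4] sz [29.6 10. ] ang 64.5
stopper_square 0.65 [374. 283.] 345 z 0.1232 c [ 488.2 -160.6] sz [71.2 12.2] ang 69.1
stopper_cone 0.67 [363. 258.] 132 z 0.075 c [ 486.6 -172.7] sz [12.4 33.6] ang 78.7
{'clock': 4.3, 'joint_pos': array([-0.46898805,  0.18474172,  0.66327478,  2.02400501, -0.13744246,
        0.97570107, -0.21839252]), 'joint_vel': array([-1.45968485e-02,  3.57049329e-04, -6.15691019e-03,  2.53937593e-03,
        1.07434349e-05, -1.12967904e-03,  1.26012056e-03]), 'tau': array([ 9.24211890e-01, -3.05538189e+01,  4.23230320e+00, -2.57996267e+01,
        6.96364115e-02, -3.29300681e-03,  1.60476327e-03]), 'ee_pos': array([ 0.47459955, -0.11489778,  0.25632273]), 'eef_rot': array([-2.68705425e+00, -1.62727998e+00, -4.83844195e-04]), 'contact_force': array([ 0.03884546,  0.08212154, -0.12532887]), 'moment': array([ 0.0042835 , -0.05173007, -0.04685328]), 'finger_force': 0.0, 'gripper_width': 0.500049686677534}
-> (0.476, -0.1175, 0.256, -27) 1 rows
[-0.017, 0.024, 0.003] [-0.0, -0.0, -0.005]
```

View pics/w1.png

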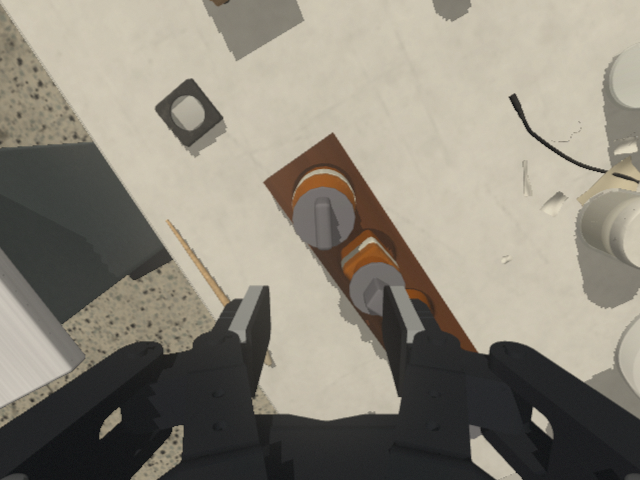

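>>> {"method": "carry_out", "body": {"motion": [{"travel":[-0.018,0.02,0.4],"twist":[0,0,-0.017]},{"travel":[0,0,0.4],"twist":[0,0,0]},{"travel":[0,0,0.25],"twist":[0,0,0]},{"travel":[0,0,0.08],"twist":[0,0,0]},{"travel":[0,0,0],"twist":[0,0,0]},{"travel":[0,0,0],"twist":[0,0,0]}]}}

```text
clock: 4.9
ee_pos: [0.4761, -0.1182, 0.1443]
eef_rot: [2.658, 1.673, 0.002]
contact_force: [-0.2, 0.1, -0.5]
gripper_width: 0.5
finger_force: 0.0
```

>>> {"method": "carry_out", "body": {"motion": [{"travel":[0,0,0],"twist":[0,0,0]},{"travel":[0,0,0],"twist":[0,0,0]},{"travel":[0,0,0],"twist":[0,0,0]},{"travel":[0,0,0],"twist":[0,0,0]},{"travel":[0,0,0],"twist":[0,0,0]},{"travel":[0,0,0],"twist":[0,0,0]}], "gripper": 1, "squeeze": 40}}

```text
clock: 5.5
ee_pos: [0.4758, -0.1185, 0.1444]
eef_rot: [2.659, 1.672, 0.003]
contact_force: [-0.9, 0.5, 7.1]
gripper_width: 0.103
finger_force: 41.7
```

>>> {"method": "carry_out", "body": {"motion": [{"travel":[0,0,-0.2],"twist":[0,0,0]},{"travel":[0,0,-0.35],"twist":[0,0,0]},{"travel":[0,0,-0.35],"twist":[0,0,0]}]}}

```text
clock: 5.8
ee_pos: [0.4746, -0.1187, 0.2344]
eef_rot: [-2.66, -1.672, 0.001]
contact_force: [0.3, 1.3, -0.8]
gripper_width: 0.112
finger_force: 40.7
```

Run:
```python
from m import *
s=snapshot("wrist");s=snapshot("wrist"); save(s,"w2"); o=telemetry.get_obs(); print(o['ee_pos'],o['gripper_width'],o['finger_force'])
tops(s)
plan([(.4996,.3057,.234,0)])
```

```text
[ 0.47773495 -0.11938823  0.23766615] 0.1104301572049715 40.69917976856232
stopper_tall 0.62 [325. 282.] 2088 z 0.2347 c [ 477.8 -118.7] sz [30.1  9.7] ang 64.1
stopper_square 0.6 [390. 306.] 102 z 0.1226 c [ 490.  -186.3] sz [ 4.9 11. ] ang 15.7
-> (0.4996, 0.3057, 0.234, 0) 10 rows
[0.393, -0.161, -0.001] [-0.0, -0.0, -0.021]
[0.4, -0.143, -0.001] [-0.0, -0.0, -0.021]
[0.406, -0.125, -0.001] [-0.0, -0.0, -0.021]
[0.411, -0.107, -0.001] [-0.0, -0.0, -0.021]
[0.415, -0.088, -0.001] [-0.0, -0.0, -0.021]
[0.419, -0.07, -0.001] [-0.0, -0.0, -0.021]
[0.422, -0.051, -0.001] [-0.0, -0.0, -0.021]
[0.424, -0.032, -0.001] [-0.0, -0.0, -0.021]
[0.425, -0.013, -0.001] [-0.0, -0.0, -0.021]
[0.425, 0.006, -0.001] [-0.0, -0.0, -0.021]
```

View pics/w2.png

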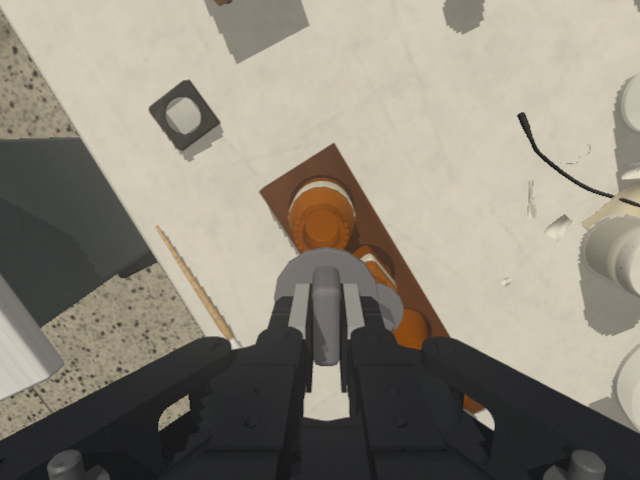

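>>> {"method": "carry_out", "body": {"motion": [{"travel":[0.39,-0.16,0],"twist":[0,0,-0.021]},{"travel":[0.4,-0.14,0],"twist":[0,0,-0.021]},{"travel":[0.405,-0.125,0],"twist":[0,0,-0.021]},{"travel":[0.41,-0.105,0],"twist":[0,0,-0.021]},{"travel":[0.415,-0.09,0],"twist":[0,0,-0.021]},{"travel":[0.42,-0.07,0],"twist":[0,0,-0.021]},{"travel":[0.42,-0.05,0],"twist":[0,0,-0.021]},{"travel":[0.425,-0.03,0],"twist":[0,0,-0.021]},{"travel":[0.425,-0.015,0],"twist":[0,0,-0.021]},{"travel":[0.425,0.005,0],"twist":[0,0,-0.021]}]}}

```text
clock: 7.1
ee_pos: [0.5012, 0.3061, 0.2316]
eef_rot: [-2.228, -2.214, 0.004]
contact_force: [1.3, -0.4, -0.4]
gripper_width: 0.107
finger_force: 40.7
```

>>> {"method": "carry_out", "body": {"motion": [{"travel":[0,0,0.3],"twist":[0,0,0]},{"travel":[0,0,0.3],"twist":[0,0,0]},{"travel":[0,0,0.1],"twist":[0,0,0]},{"travel":[0,0,0],"twist":[0,0,0]},{"travel":[0,0,0],"twist":[0,0,0]}]}}

```text
clock: 7.6
ee_pos: [0.5025, 0.3045, 0.1637]
eef_rot: [2.232, 2.211, 0.0]
contact_force: [1.3, -0.6, -0.6]
gripper_width: 0.105
finger_force: 40.7
```

Run:
```python
from m import *
s=snapshot("wrist");s=snapshot("wrist"); save(s,"w3"); o=telemetry.get_obs(); print(o['ee_pos'],o['gripper_width'],o['finger_force'])
tops(s); print([d["uv"] for d in landmark_of(s,"stopper_rack")])
plan([(.4996,.3057,.074,0)])
```

```text
[0.50289691 0.30496897 0.16465839] 0.10602709211452861 40.709184408187866
stopper_tall 0.84 [323. 284.] 2123 z 0.1593 c [502.7 305.6] sz [ 9.8 30.1] ang 0.7
[]
-> (0.4996, 0.3057, 0.074, 0) 3 rows
[0.002, -0.009, 0.3] [0.0, -0.0, -0.001]
  x 3
```

View pics/w3.png

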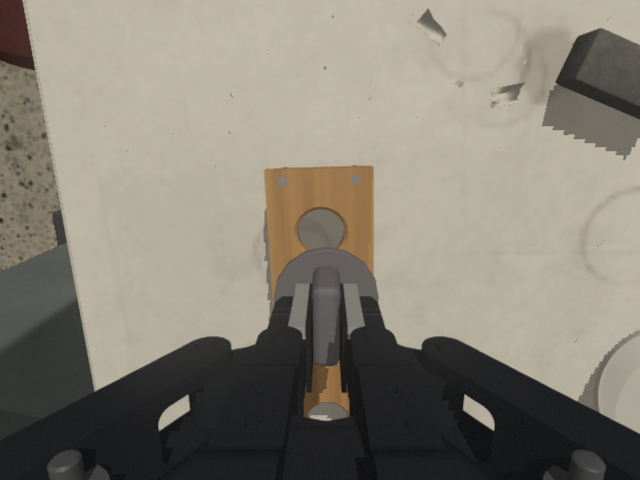

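```bash
cat >> m.py <<'E'
def hole(s,name="stopper_rack"):
    W=cloud(s); d=cut_out(s,name)
    if not d: return
    f=240/np.tan(np.radians(s["vfov"])/2);R=cv2.Rodrigues(np.array(s["rvec"]))[0];t=np.array(s["tvec"]).ravel();C=-R.T@t
    M=np.zeros((480,640),np.uint8); cv2.fillPoly(M,[cv2.convexHull(np.argwhere(d[0]["pixels"])[:,::-1].astype(np.int32))],1)
    lo=((cv2.erode(M,np.ones((7,7)))>0)&(W[...,2]<.028)).astype(np.uint8)
    k,lab,st,c=cv2.connectedComponentsWithStats(lo)
    for i in range(1,k):
        if st[i,4]>150:
            cc=st[i,:2]+st[i,2:4]/2
            ray=R.T@np.array([(cc[0]-s["cx"])/f,(cc[1]-s["cy"])/f,1]);print("hole",st[i],cc,(C+ray*(.038-C[2])/ray[2]).round(4))
E
python3 - <<'E'
from m import *
s=snapshot("wrist"); hole(s); tops(s); print(telemetry.get_obs()["ee_pos"])
E
```

```text
hole [ 298  209   47   40 1442] [321.5 229. ] [0.4994 0.3102 0.038 ]
hole [309 403  37  11 282] [327.5 408.5] [0.5023 0.1794 0.038 ]
stopper_tall 0.61 [325. 282.] 2119 z 0.1589 c [502. 306.] sz [30.   9.7] ang 89.9
[0.50195572 0.30481855 0.16334155]
```

>>> {"method": "carry_out", "body": {"motion": [{"travel":[0.005,-0.025,0.3],"twist":[0,0,0]},{"travel":[0,0,0.25],"twist":[0,0,0]},{"travel":[0,0,0.2],"twist":[0,0,0]},{"travel":[0,0,0.1],"twist":[0,0,0]},{"travel":[0,0,0.05],"twist":[0,0,0]},{"travel":[0,0,0],"twist":[0,0,0]},{"travel":[0,0,0],"twist":[0,0,0]}]}}

```text
clock: 8.95
ee_pos: [0.5001, 0.3057, 0.0741]
eef_rot: [2.231, 2.212, 0.002]
contact_force: [-0.3, -0.9, -0.1]
gripper_width: 0.105
finger_force: 40.8
```

>>> {"method": "carry_out", "body": {"motion": [{"travel":[0,0,0],"twist":[0,0,0]},{"travel":[0,0,0],"twist":[0,0,0]},{"travel":[0,0,0],"twist":[0,0,0]},{"travel":[0,0,0],"twist":[0,0,0]},{"travel":[0,0,-0.2],"twist":[0,0,0]},{"travel":[0,0,-0.4],"twist":[0,0,0]},{"travel":[0,0,-0.4],"twist":[0,0,0]},{"travel":[0,0,-0.4],"twist":[0,0,0]},{"travel":[0,0,-0.4],"twist":[0,0,0]}], "gripper": 0}}

```text
clock: 9.85
ee_pos: [0.4993, 0.3051, 0.255]
eef_rot: [2.231, 2.212, 0.0]
contact_force: [0.2, 0.5, -0.1]
gripper_width: 0.5
finger_force: 0.0
```

Run:
```python
from m import *
s=snapshot("wrist"); s=snapshot("wrist"); tops(s);  print(telemetry.get_obs()["ee_pos"])
s=snapshot("top"); W=cloud(s); 
for l in ["stopper_square","stopper_squat"]:
    d=cut_out(s,l)[0]; p=W[d["pixels"]]; q=p[p[:,2]>np.nanpercentile(p[:,2],95)-.004]; print(l,cv2.minAreaRect((q[:,:2]*1000).astype(np.float32)))
plan([(.483,-.16,.24,20)])
```

```text
stopper_tall 0.95 [318. 210.] 425 z 0.0671 c [499.4 306.6] sz [29.1  8.8] ang 89.3
[0.49873034 0.30498751 0.25211829]
stopper_square ((483.0896301269531, -186.80545043945312), (16.22228240966797, 17.15902328491211), 26.29937744140625)
stopper_squat ((486.7421875, -222.208984375), (73.68978118896484, 289.5931701660156), 5.940009117126465)
-> (0.483, -0.16, 0.24, 20) 11 rows
[-0.423, -0.011, 0.012] [-0.0, 0.0, -0.016]
[-0.422, -0.025, 0.012] [-0.0, 0.0, -0.016]
[-0.421, -0.038, 0.011] [-0.0, 0.0, -0.016]
[-0.42, -0.052, 0.011] [-0.0, 0.0, -0.016]
[-0.418, -0.066, 0.011] [-0.0, 0.0, -0.016]
[-0.415, -0.079, 0.011] [-0.0, 0.0, -0.016]
[-0.413, -0.093, 0.011] [-0.0, 0.0, -0.016]
[-0.409, -0.106, 0.011] [-0.0, 0.0, -0.016]
[-0.406, -0.119, 0.011] [-0.0, 0.0, -0.016]
[-0.402, -0.132, 0.011] [-0.0, 0.0, -0.016]
[-0.397, -0.145, 0.011] [-0.0, 0.0, -0.016]
```

Run:
```python
from m import *
plan([(.483,-.187,.25,27)],v=.0495)
```

```text
-> (0.483, -0.187, 0.25, 27) 10 rows
[-0.492, -0.012, 0.003] [-0.0, 0.0, -0.023]
[-0.491, -0.035, 0.003] [-0.0, 0.0, -0.023]
[-0.489, -0.059, 0.003] [-0.0, 0.0, -0.023]
[-0.485, -0.082, 0.003] [-0.0, 0.0, -0.023]
[-0.481, -0.105, 0.002] [-0.0, 0.0, -0.023]
[-0.475, -0.128, 0.002] [-0.0, 0.0, -0.023]
[-0.468, -0.151, 0.002] [-0.0, 0.0, -0.023]
[-0.461, -0.173, 0.002] [-0.0, 0.0, -0.023]
[-0.452, -0.195, 0.002] [-0.0, 0.0, -0.023]
[-0.442, -0.217, 0.002] [-0.0, 0.0, -0.023]
```

>>> {"method": "carry_out", "body": {"motion": [{"travel":[-0.49,-0.01,0],"twist":[0,0,-0.023]},{"travel":[-0.49,-0.035,0],"twist":[0,0,-0.023]},{"travel":[-0.49,-0.06,0],"twist":[0,0,-0.023]},{"travel":[-0.485,-0.08,0],"twist":[0,0,-0.023]},{"travel":[-0.48,-0.105,0],"twist":[0,0,-0.023]},{"travel":[-0.475,-0.13,0],"twist":[0,0,-0.023]},{"travel":[-0.47,-0.15,0],"twist":[0,0,-0.023]},{"travel":[-0.46,-0.17,0],"twist":[0,0,-0.023]},{"travel":[-0.45,-0.195,0],"twist":[0,0,-0.023]},{"travel":[-0.44,-0.215,0],"twist":[0,0,-0.023]}]}}

```text
clock: 11.3
ee_pos: [0.484, -0.1877, 0.2527]
eef_rot: [-1.635, -2.681, 0.001]
contact_force: [1.5, 0.7, 0.1]
gripper_width: 0.501
finger_force: 0.0
```

Run:
```python
from m import *
s=snapshot("wrist"); s=snapshot("wrist"); save(s,"w4"); tops(s);  o=telemetry.get_obs();print(o["ee_pos"],o["joint_pos"])
plan([(.483,-.187,.2505,27)])
```

```text
stopper_square 0.73 [334. 210.] 685 z 0.1234 c [ 482.4 -187.6] sz [17.1 17.3] ang 28.5
stopper_cone 0.88 [300. 295.] 752 z 0.1135 c [ 489.5 -256.7] sz [22.  21.9] ang 24.0
stopper_squat 0.75 [275. 366.] 753 z 0.1017 c [ 490.3 -277.1] sz [ 20.3 127.2] ang 11.5
[ 0.4846962  -0.18455438  0.25263418] [-0.24326831  0.24454908  0.57837668  1.95912454 -0.15988727  0.98385871
  0.8852721 ]
-> (0.483, -0.187, 0.2505, 27) 1 rows
[-0.014, -0.026, 0.021] [-0.0, -0.001, 0.002]
  x 1
```

View pics/w4.png

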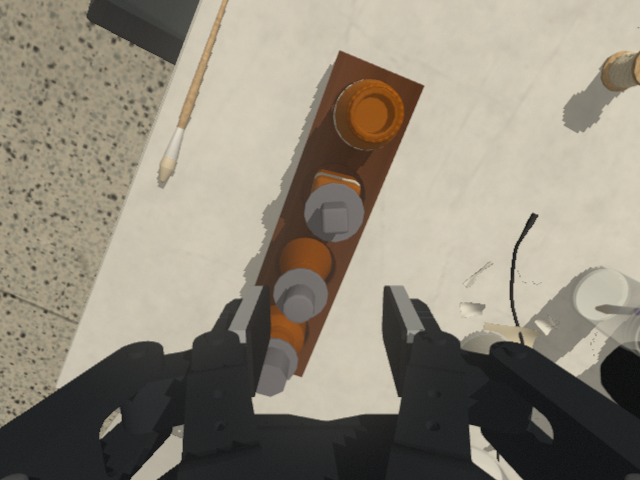

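>>> {"method": "carry_out", "body": {"motion": [{"travel":[-0.017,-0.033,0.4],"twist":[0,0,-0.008]},{"travel":[0,0,0.4],"twist":[0,0,0]},{"travel":[0,0,0.3],"twist":[0,0,0]},{"travel":[0,0,0.13],"twist":[0,0,0]},{"travel":[0,0,0],"twist":[0,0,0]},{"travel":[0,0,0],"twist":[0,0,0]}]}}

```text
clock: 12.2
ee_pos: [0.4834, -0.1885, 0.1312]
eef_rot: [1.614, 2.694, 0.001]
contact_force: [0.0, 0.6, -0.1]
gripper_width: 0.499
finger_force: 0.0
```

>>> {"method": "carry_out", "body": {"motion": [{"travel":[0,0,0],"twist":[0,0,0]},{"travel":[0,0,0],"twist":[0,0,0]},{"travel":[0,0,0],"twist":[0,0,0]},{"travel":[0,0,0],"twist":[0,0,0]},{"travel":[0,0,0],"twist":[0,0,0]}], "gripper": 1}}

```text
clock: 12.7
ee_pos: [0.4837, -0.1891, 0.1318]
eef_rot: [1.615, 2.692, 0.002]
contact_force: [-1.3, 0.8, 6.9]
gripper_width: 0.187
finger_force: 39.5
```

>>> {"method": "carry_out", "body": {"motion": [{"travel":[0,0,-0.2],"twist":[0,0,0]},{"travel":[0,0,-0.4],"twist":[0,0,0]},{"travel":[0,0,-0.4],"twist":[0,0,0]},{"travel":[0,0,0],"twist":[0,0,0]}]}}

```text
clock: 13.1
ee_pos: [0.4855, -0.1904, 0.2357]
eef_rot: [1.612, 2.685, 0.006]
contact_force: [0.8, -0.0, -0.1]
gripper_width: 0.191
finger_force: 39.3
```

Run:
```python
from m import *
s=snapshot("wrist"); tops(s);  o=telemetry.get_obs();print(o["ee_pos"],o["gripper_width"],o["finger_force"])
plan([(.5009,.2359,.23,0)],v=.048)
```

```text
stopper_tall 0.4 [276. 264.] 48 z 0.0558 c [ 469.6 -222.3] sz [ 3.3 76.8] ang 7.7
stopper_square 0.82 [325. 279.] 2069 z 0.2273 c [ 481.3 -190. ] sz [22.5 18.2] ang 27.6
stopper_cone 0.51 [264. 299.] 150 z 0.0885 c [ 472.2 -255.8] sz [22.5  5.1] ang 83.9
[ 0.4817312  -0.18849208  0.22920586] 0.18811813315980044 39.272223114967346
-> (0.5009, 0.2359, 0.23, 0) 9 rows
[0.406, 0.241, -0.001] [-0.0, -0.0, 0.026]
[0.418, 0.218, -0.001] [-0.0, -0.0, 0.026]
[0.43, 0.195, -0.001] [-0.0, -0.0, 0.026]
[0.44, 0.172, -0.001] [-0.0, -0.0, 0.026]
[0.448, 0.147, -0.001] [-0.0, -0.0, 0.026]
[0.456, 0.123, -0.001] [-0.0, -0.0, 0.026]
[0.462, 0.098, -0.001] [-0.0, -0.0, 0.026]
[0.466, 0.072, -0.001] [-0.0, -0.0, 0.026]
[0.47, 0.047, -0.001] [-0.0, -0.0, 0.026]
```

>>> {"method": "carry_out", "body": {"motion": [{"travel":[0.405,0.24,0],"twist":[0,0,0.026]},{"travel":[0.42,0.22,0],"twist":[0,0,0.026]},{"travel":[0.43,0.195,0],"twist":[0,0,0.026]},{"travel":[0.44,0.17,0],"twist":[0,0,0.026]},{"travel":[0.45,0.145,0],"twist":[0,0,0.026]},{"travel":[0.455,0.12,0],"twist":[0,0,0.026]},{"travel":[0.46,0.1,0],"twist":[0,0,0.026]},{"travel":[0.465,0.07,0],"twist":[0,0,0.026]},{"travel":[0.47,0.045,0],"twist":[0,0,0.026]}]}}

```text
clock: 14.25
ee_pos: [0.5, 0.2368, 0.229]
eef_rot: [-2.224, -2.219, 0.004]
contact_force: [0.1, -0.2, -0.5]
gripper_width: 0.188
finger_force: 39.3
```

>>> {"method": "carry_out", "body": {"motion": [{"travel":[0,0,0.3],"twist":[0,0,0]},{"travel":[0,0,0.3],"twist":[0,0,0]},{"travel":[0,0,0.1],"twist":[0,0,0]},{"travel":[0,0,0],"twist":[0,0,0]},{"travel":[0,0,0],"twist":[0,0,0]},{"travel":[0,0,0],"twist":[0,0,0]},{"travel":[0,0,0],"twist":[0,0,0]}]}}

```text
clock: 14.95
ee_pos: [0.5016, 0.2354, 0.1615]
eef_rot: [2.222, 2.221, 0.004]
contact_force: [0.0, -0.6, -1.1]
gripper_width: 0.186
finger_force: 39.3
```

Run:
```python
from m import *
s=snapshot("wrist"); hole(s); tops(s);  o=telemetry.get_obs();print(o["ee_pos"],o["gripper_width"],o["finger_force"])
plan([(.5009,.2359,.0765,0)])
```

```text
stopper_tall 0.62 [324. 122.] 1135 z 0.0672 c [499.8 306.2] sz [29.9  9.7] ang 89.5
stopper_square 0.83 [326. 281.] 2088 z 0.153 c [498.  237.6] sz [17.7 22.7] ang 88.7
[0.50091921 0.23531101 0.16052963] 0.1827536896737562 39.26535487174988
-> (0.5009, 0.2359, 0.0765, 0) 2 rows
[0.003, -0.0, 0.42] [0.0, -0.0, 0.0]
  x 2
```

>>> {"method": "carry_out", "body": {"motion": [{"travel":[0,0,0.3],"twist":[0,0,0]},{"travel":[0,0,0.25],"twist":[0,0,0]},{"travel":[0,0,0.15],"twist":[0,0,0]},{"travel":[0,0,0.09],"twist":[0,0,0]},{"travel":[0,0,0.05],"twist":[0,0,0]},{"travel":[0,0,0],"twist":[0,0,0]},{"travel":[0,0,0],"twist":[0,0,0]}]}}

```text
clock: 15.95
ee_pos: [0.5015, 0.2355, 0.0769]
eef_rot: [2.221, 2.221, 0.002]
contact_force: [-0.5, -0.6, 0.3]
gripper_width: 0.19
finger_force: 39.3
```

>>> {"method": "carry_out", "body": {"motion": [{"travel":[0,0,0],"twist":[0,0,0]},{"travel":[0,0,0],"twist":[0,0,0]},{"travel":[0,0,0],"twist":[0,0,0]},{"travel":[0,0,0],"twist":[0,0,0]},{"travel":[0,0,-0.2],"twist":[0,0,0]},{"travel":[0,0,-0.4],"twist":[0,0,0]},{"travel":[0,0,-0.4],"twist":[0,0,0]},{"travel":[0,0,-0.4],"twist":[0,0,0]},{"travel":[0,0,-0.3],"twist":[0,0,0]},{"travel":[0,0,0],"twist":[0,0,0]}], "gripper": 0}}

```text
clock: 16.95
ee_pos: [0.5032, 0.2361, 0.2508]
eef_rot: [2.221, 2.22, 0.013]
contact_force: [0.3, -0.5, -0.3]
gripper_width: 0.499
finger_force: 0.0
```

Run:
```python
from m import *
s=snapshot("wrist"); tops(s);  o=telemetry.get_obs();print(o["ee_pos"],o["gripper_width"],o["finger_force"])
plan([(.49,-.2565,.245,6)],v=.046)
```

```text
stopper_tall 0.8 [318. 123.] 574 z 0.0672 c [499.5 305.9] sz [ 9.5 29.4] ang 0.0
stopper_square 0.92 [325. 208.] 466 z 0.0673 c [500.8 237.6] sz [16.3 16.3] ang 0.3
stopper_cone 0.23 [321. 122.] 574 z 0.0672 c [499.5 305.9] sz [ 9.5 29.4] ang 0.0
[0.50003283 0.23490558 0.24486319] 0.5008156408823554 0.0
-> (0.49, -0.2565, 0.245, 6) 11 rows
[-0.447, -0.009, 0.001] [-0.0, 0.0, -0.005]
[-0.447, -0.013, 0.0] [-0.0, 0.0, -0.005]
[-0.446, -0.018, 0.0] [-0.0, 0.0, -0.005]
[-0.446, -0.022, 0.0] [-0.0, 0.0, -0.005]
[-0.446, -0.026, 0.0] [-0.0, 0.0, -0.005]
[-0.446, -0.03, 0.0] [-0.0, 0.0, -0.005]
[-0.445, -0.035, 0.0] [-0.0, 0.0, -0.005]
[-0.445, -0.039, 0.0] [-0.0, 0.0, -0.005]
[-0.445, -0.043, 0.0] [-0.0, 0.0, -0.005]
[-0.444, -0.047, 0.0] [-0.0, 0.0, -0.005]
[-0.444, -0.052, -0.0] [-0.0, 0.0, -0.005]
```

Both hang at the right height (tops 0.067). On to the cone.

>>> {"method": "carry_out", "body": {"motion": [{"travel":[-0.445,-0.01,0],"twist":[0,0,-0.005]},{"travel":[-0.445,-0.015,0],"twist":[0,0,-0.005]},{"travel":[-0.445,-0.02,0],"twist":[0,0,-0.005]},{"travel":[-0.445,-0.02,0],"twist":[0,0,-0.005]},{"travel":[-0.445,-0.025,0],"twist":[0,0,-0.005]},{"travel":[-0.445,-0.03,0],"twist":[0,0,-0.005]},{"travel":[-0.445,-0.035,0],"twist":[0,0,-0.005]},{"travel":[-0.445,-0.04,0],"twist":[0,0,-0.005]},{"travel":[-0.445,-0.045,0],"twist":[0,0,-0.005]},{"travel":[-0.445,-0.045,0],"twist":[0,0,-0.005]}]}}

```text
clock: 18.2
ee_pos: [0.4925, -0.2123, 0.2451]
eef_rot: [-2.1, -2.334, 0.002]
contact_force: [0.7, 0.5, -0.2]
gripper_width: 0.501
finger_force: 0.0
```

>>> {"method": "carry_out", "body": {"motion": [{"travel":[-0.445,-0.05,0],"twist":[0,0,-0.005]},{"travel":[0,0,0],"twist":[0,0,0]},{"travel":[0,0,0],"twist":[0,0,0]},{"travel":[0,0,0],"twist":[0,0,0]},{"travel":[0,0,0],"twist":[0,0,0]}]}}

```text
clock: 18.7
ee_pos: [0.4934, -0.2538, 0.2457]
eef_rot: [-2.086, -2.347, -0.0]
contact_force: [0.2, 0.4, -0.3]
gripper_width: 0.496
finger_force: 0.0
```

Run:
```python
from m import *
s=snapshot("wrist"); tops(s);  o=telemetry.get_obs();print(o["ee_pos"],o["joint_pos"])
plan([(.4896,-.2567,.245,6)],v=.046)
```

```text
stopper_square 0.57 [321. 281.] 137 z 0.0543 c [ 496.2 -312.5] sz [35.8 13.1] ang 6.0
stopper_cone 0.74 [320. 230.] 908 z 0.1135 c [ 489.7 -256.7] sz [22.1 22. ] ang 52.3
stopper_squat 0.78 [322. 312.] 1120 z 0.1018 c [ 497.  -326.6] sz [26.6 27.7] ang 7.1
[ 0.493352   -0.25484979  0.24633952] [-0.17448603  0.33936426  0.67824886  1.89014424 -0.25154845  0.99781138
  0.73018602]
-> (0.4896, -0.2567, 0.245, 6) 1 rows
[-0.014, -0.039, 0.013] [0.0, -0.0, 0.006]
```

>>> {"method": "carry_out", "body": {"motion": [{"travel":[-0.015,-0.035,0.4],"twist":[0,0,0]},{"travel":[0,0,0.4],"twist":[0,0,0]},{"travel":[0,0,0.32],"twist":[0,0,0]},{"travel":[0,0,0.14],"twist":[0,0,0]},{"travel":[0,0,0],"twist":[0,0,0]},{"travel":[0,0,0],"twist":[0,0,0]},{"travel":[0,0,0],"twist":[0,0,0]}]}}

```text
clock: 19.65
ee_pos: [0.491, -0.2581, 0.122]
eef_rot: [2.088, 2.344, 0.002]
contact_force: [0.2, 0.1, 1.6]
gripper_width: 0.5
finger_force: 0.0
```

>>> {"method": "carry_out", "body": {"motion": [{"travel":[0,0,0],"twist":[0,0,0]},{"travel":[0,0,0],"twist":[0,0,0]},{"travel":[0,0,0],"twist":[0,0,0]},{"travel":[0,0,0],"twist":[0,0,0]},{"travel":[0,0,0],"twist":[0,0,0]}], "gripper": 1}}

```text
clock: 20.15
ee_pos: [0.4906, -0.2578, 0.1217]
eef_rot: [2.088, 2.344, 0.002]
contact_force: [-0.6, 0.8, 6.5]
gripper_width: 0.247
finger_force: 38.9
```

>>> {"method": "carry_out", "body": {"motion": [{"travel":[0,0,-0.2],"twist":[0,0,0]},{"travel":[0,0,-0.4],"twist":[0,0,0]},{"travel":[0,0,-0.4],"twist":[0,0,0]},{"travel":[0,0,-0.1],"twist":[0,0,0]},{"travel":[0,0,0],"twist":[0,0,0]},{"travel":[0,0,0],"twist":[0,0,0]}]}}

```text
clock: 20.75
ee_pos: [0.4894, -0.2569, 0.2296]
eef_rot: [-2.089, -2.345, -0.0]
contact_force: [-0.2, 0.4, -0.5]
gripper_width: 0.252
finger_force: 39.2
```

Run:
```python
from m import *
s=snapshot("wrist"); tops(s);  o=telemetry.get_obs();print(o["ee_pos"],o["gripper_width"],o["finger_force"])
plan([(.5023,.1662,.23,0)],v=.048)
```

```text
stopper_cone 0.55 [322. 290.] 2996 z 0.2213 c [ 488.9 -256. ] sz [21.3 23.4] ang 6.5
stopper_squat 0.45 [320. 352.] 29 z 0.1017 c [ 499.  -338.3] sz [13.1  2.8] ang 10.6
[ 0.48923598 -0.25719443  0.22913213] 0.2489516255688575 39.240304827690125
-> (0.5023, 0.1662, 0.23, 0) 9 rows
[0.466, 0.068, -0.001] [-0.0, -0.0, 0.006]
[0.466, 0.063, -0.001] [-0.0, -0.0, 0.006]
[0.467, 0.057, -0.001] [-0.0, -0.0, 0.006]
[0.468, 0.051, -0.001] [-0.0, -0.0, 0.006]
[0.469, 0.045, -0.001] [-0.0, -0.0, 0.006]
[0.469, 0.039, -0.001] [-0.0, -0.0, 0.006]
[0.47, 0.033, -0.001] [-0.0, -0.0, 0.006]
[0.47, 0.027, -0.001] [-0.0, -0.0, 0.006]
[0.47, 0.021, -0.001] [-0.0, -0.0, 0.006]
```

>>> {"method": "carry_out", "body": {"motion": [{"travel":[0.465,0.07,0],"twist":[0,0,0.006]},{"travel":[0.465,0.065,0],"twist":[0,0,0.006]},{"travel":[0.465,0.055,0],"twist":[0,0,0.006]},{"travel":[0.47,0.05,0],"twist":[0,0,0.006]},{"travel":[0.47,0.045,0],"twist":[0,0,0.006]},{"travel":[0.47,0.04,0],"twist":[0,0,0.006]},{"travel":[0.47,0.035,0],"twist":[0,0,0.006]},{"travel":[0.47,0.025,0],"twist":[0,0,0.006]},{"travel":[0.47,0.02,0],"twist":[0,0,0.006]}]}}

```text
clock: 21.9
ee_pos: [0.5024, 0.1678, 0.2298]
eef_rot: [-2.22, -2.223, 0.001]
contact_force: [0.5, 0.2, 0.2]
gripper_width: 0.249
finger_force: 39.3
```

>>> {"method": "carry_out", "body": {"motion": [{"travel":[0,0,0.3],"twist":[0,0,0]},{"travel":[0,0,0.3],"twist":[0,0,0]},{"travel":[0,0,0.1],"twist":[0,0,0]},{"travel":[0,0,0],"twist":[0,0,0]},{"travel":[0,0,0],"twist":[0,0,0]},{"travel":[0,0,0],"twist":[0,0,0]},{"travel":[0,0,0],"twist":[0,0,0]}]}}

```text
clock: 22.6
ee_pos: [0.5036, 0.1661, 0.1615]
eef_rot: [2.219, 2.223, 0.003]
contact_force: [1.4, -0.1, 0.3]
gripper_width: 0.25
finger_force: 39.3
```

Run:
```python
from m import *
s=snapshot("wrist"); hole(s); tops(s);  o=telemetry.get_obs();print(o["ee_pos"],o["gripper_width"],o["finger_force"])
plan([(.5023,.1662,.077,0)])
```

```text
hole [ 300  212   47   35 1302] [323.5 229.5] [0.5021 0.1717 0.038 ]
stopper_tall 0.73 [319.   9.] 114 z 0.0564 c [499.8 292.1] sz [9.5 2.9] ang 5.0
stopper_square 0.68 [321. 117.] 1106 z 0.0673 c [500.7 237.3] sz [16.6 16.7] ang 0.5
stopper_cone 0.67 [325. 290.] 2988 z 0.1533 c [502.2 169.7] sz [22.4 27.5] ang 25.2
[0.50292684 0.16613636 0.16050702] 0.24728548258035973 39.268001317977905
-> (0.5023, 0.1662, 0.077, 0) 2 rows
[0.0, -0.003, 0.418] [0.0, -0.0, 0.001]
  x 2
```

>>> {"method": "carry_out", "body": {"motion": [{"travel":[0.005,-0.005,0.3],"twist":[0,0,0]},{"travel":[0,0,0.25],"twist":[0,0,0]},{"travel":[0,0,0.15],"twist":[0,0,0]},{"travel":[0,0,0.09],"twist":[0,0,0]},{"travel":[0,0,0.05],"twist":[0,0,0]},{"travel":[0,0,0],"twist":[0,0,0]},{"travel":[0,0,0],"twist":[0,0,0]}]}}

```text
clock: 23.6
ee_pos: [0.5029, 0.1667, 0.0769]
eef_rot: [2.219, 2.223, 0.002]
contact_force: [0.2, 0.4, -0.2]
gripper_width: 0.252
finger_force: 39.2
```

>>> {"method": "carry_out", "body": {"motion": [{"travel":[0,0,0],"twist":[0,0,0]},{"travel":[0,0,0],"twist":[0,0,0]},{"travel":[0,0,0],"twist":[0,0,0]},{"travel":[0,0,0],"twist":[0,0,0]},{"travel":[0,0,-0.2],"twist":[0,0,0]},{"travel":[0,0,-0.4],"twist":[0,0,0]},{"travel":[0,0,-0.4],"twist":[0,0,0]},{"travel":[0,0,-0.4],"twist":[0,0,0]},{"travel":[0,0,-0.3],"twist":[0,0,0]},{"travel":[0,0,0],"twist":[0,0,0]}], "gripper": 0}}

```text
clock: 24.6
ee_pos: [0.5047, 0.1672, 0.2505]
eef_rot: [2.218, 2.222, 0.012]
contact_force: [0.1, -0.5, 0.4]
gripper_width: 0.496
finger_force: 0.0
```

Run:
```python
from m import *
s=snapshot("wrist");s=snapshot("wrist"); tops(s);  o=telemetry.get_obs();print(o["ee_pos"],o["gripper_width"],o["finger_force"])
plan([(.497,-.3265,.245,7)],v=.0495)
```

```text
stopper_tall 0.56 [320.  24.] 592 z 0.0671 c [499.4 303.5] sz [ 9.5 24.7] ang 0.2
stopper_square 0.6 [323. 121.] 562 z 0.0673 c [500.5 237.1] sz [16.4 16.7] ang 0.5
stopper_cone 0.8 [322. 212.] 663 z 0.0676 c [502.2 167.7] sz [22.  21.8] ang 14.2
[0.5015876  0.16625497 0.24497455] 0.5012705228781072 0.0
-> (0.497, -0.3265, 0.245, 7) 10 rows
[-0.493, -0.006, 0.001] [-0.0, 0.0, -0.006]
[-0.493, -0.012, 0.001] [-0.0, 0.0, -0.006]
[-0.492, -0.017, 0.001] [-0.0, 0.0, -0.006]
[-0.492, -0.023, 0.0] [-0.0, 0.0, -0.006]
[-0.492, -0.029, 0.0] [-0.0, 0.0, -0.006]
[-0.492, -0.035, 0.0] [-0.0, 0.0, -0.006]
[-0.491, -0.041, 0.0] [-0.0, 0.0, -0.006]
[-0.491, -0.047, 0.0] [-0.0, 0.0, -0.006]
[-0.49, -0.053, 0.0] [-0.0, 0.0, -0.006]
[-0.489, -0.059, 0.0] [-0.0, 0.0, -0.006]
```

>>> {"method": "carry_out", "body": {"motion": [{"travel":[-0.49,-0.005,0],"twist":[0,0,-0.006]},{"travel":[-0.49,-0.01,0],"twist":[0,0,-0.006]},{"travel":[-0.49,-0.015,0],"twist":[0,0,-0.006]},{"travel":[-0.49,-0.025,0],"twist":[0,0,-0.006]},{"travel":[-0.49,-0.03,0],"twist":[0,0,-0.006]},{"travel":[-0.49,-0.035,0],"twist":[0,0,-0.006]},{"travel":[-0.49,-0.04,0],"twist":[0,0,-0.006]},{"travel":[-0.49,-0.045,0],"twist":[0,0,-0.006]},{"travel":[-0.49,-0.055,0],"twist":[0,0,-0.006]},{"travel":[-0.49,-0.06,0],"twist":[0,0,-0.006]}], "gripper": -0.2}}

```text
clock: 25.9
ee_pos: [0.4986, -0.3265, 0.2451]
eef_rot: [-2.073, -2.358, 0.001]
contact_force: [1.2, 0.1, 0.3]
gripper_width: 0.603
finger_force: 0.0
```

>>> {"method": "carry_out", "body": {"motion": [{"travel":[0,0,0.3],"twist":[0,0,0]},{"travel":[0,0,0],"twist":[0,0,0]},{"travel":[0,0,0],"twist":[0,0,0]},{"travel":[0,0,0],"twist":[0,0,0]},{"travel":[0,0,0],"twist":[0,0,0]}]}}

```text
clock: 26.4
ee_pos: [0.5001, -0.3239, 0.2172]
eef_rot: [2.072, 2.36, 0.001]
contact_force: [0.3, -0.3, -0.1]
gripper_width: 0.597
finger_force: 0.0
```

Run:
```python
from m import *
s=snapshot("wrist"); tops(s);  o=telemetry.get_obs();print(o["ee_pos"],o["joint_pos"])
plan([(.497,-.3265,.215,7)],v=.046)
```

```text
stopper_squat 0.79 [320. 234.] 1620 z 0.1018 c [ 497.1 -326.5] sz [26.8 27.2] ang 10.0
[ 0.49955187 -0.32446568  0.21675011] [-0.04417231  0.45806583  0.69073539  1.82673774 -0.3466816   0.97968196
  0.92083763]
-> (0.497, -0.3265, 0.215, 7) 1 rows
[-0.017, -0.028, 0.017] [0.0, 0.0, 0.003]
  x 1
```

>>> {"method": "carry_out", "body": {"motion": [{"travel":[-0.017,-0.028,0.4],"twist":[0,0,-0.008]},{"travel":[0,0,0.4],"twist":[0,0,0]},{"travel":[0,0,0.2],"twist":[0,0,0]},{"travel":[0,0,0.08],"twist":[0,0,0]},{"travel":[0,0,0],"twist":[0,0,0]},{"travel":[0,0,0],"twist":[0,0,0]},{"travel":[0,0,0],"twist":[0,0,0]}]}}

```text
clock: 27.35
ee_pos: [0.4975, -0.3275, 0.1098]
eef_rot: [2.054, 2.374, 0.001]
contact_force: [0.5, -0.2, 0.2]
gripper_width: 0.602
finger_force: 0.0
```

>>> {"method": "carry_out", "body": {"motion": [{"travel":[0,0,0],"twist":[0,0,0]},{"travel":[0,0,0],"twist":[0,0,0]},{"travel":[0,0,0],"twist":[0,0,0]},{"travel":[0,0,0],"twist":[0,0,0]},{"travel":[0,0,0],"twist":[0,0,0]}], "gripper": 1}}

```text
clock: 27.85
ee_pos: [0.4971, -0.3271, 0.1094]
eef_rot: [2.054, 2.375, 0.001]
contact_force: [-0.9, -0.1, 5.1]
gripper_width: 0.306
finger_force: 39.1
```

>>> {"method": "carry_out", "body": {"motion": [{"travel":[0,0,-0.2],"twist":[0,0,0]},{"travel":[0,0,-0.4],"twist":[0,0,0]},{"travel":[0,0,-0.4],"twist":[0,0,0]},{"travel":[0,0,-0.2],"twist":[0,0,0]},{"travel":[0,0,0],"twist":[0,0,0]},{"travel":[0,0,0],"twist":[0,0,0]}]}}

```text
clock: 28.45
ee_pos: [0.4967, -0.3265, 0.2283]
eef_rot: [2.055, 2.376, 0.001]
contact_force: [-0.2, 0.4, 0.3]
gripper_width: 0.306
finger_force: 39.4
```

Run:
```python
from m import *
s=snapshot("wrist"); tops(s);  o=telemetry.get_obs();print(o["ee_pos"],o["gripper_width"],o["finger_force"])
plan([(.5036,.0973,.23,0)],v=.048)
```

```text
stopper_squat 0.65 [327. 301.] 4709 z 0.2206 c [ 496.2 -326.1] sz [26.1 27.9] ang 9.1
[ 0.49614963 -0.32645086  0.22708942] 0.3025723047422984 39.419628381729126
-> (0.5036, 0.0973, 0.23, 0) 9 rows
[0.465, 0.076, -0.003] [-0.0, -0.0, 0.008]
[0.466, 0.069, -0.003] [-0.0, -0.0, 0.008]
[0.467, 0.061, -0.003] [-0.0, -0.0, 0.008]
[0.468, 0.054, -0.003] [-0.0, -0.0, 0.008]
[0.469, 0.046, -0.003] [-0.0, -0.0, 0.008]
[0.469, 0.038, -0.003] [-0.0, -0.0, 0.008]
[0.47, 0.031, -0.003] [-0.0, -0.0, 0.008]
[0.47, 0.023, -0.003] [-0.0, -0.0, 0.008]
[0.471, 0.016, -0.003] [-0.0, -0.0, 0.008]
```

>>> {"method": "carry_out", "body": {"motion": [{"travel":[0.465,0.075,0],"twist":[0,0,0.008]},{"travel":[0.465,0.07,0],"twist":[0,0,0.008]},{"travel":[0.465,0.06,0],"twist":[0,0,0.008]},{"travel":[0.47,0.055,0],"twist":[0,0,0.008]},{"travel":[0.47,0.045,0],"twist":[0,0,0.008]},{"travel":[0.47,0.04,0],"twist":[0,0,0.008]},{"travel":[0.47,0.03,0],"twist":[0,0,0.008]},{"travel":[0.47,0.025,0],"twist":[0,0,0.008]},{"travel":[0.47,0.015,0],"twist":[0,0,0.008]}]}}

```text
clock: 29.6
ee_pos: [0.5049, 0.0988, 0.2279]
eef_rot: [-2.229, -2.214, 0.001]
contact_force: [1.5, -0.7, -0.5]
gripper_width: 0.298
finger_force: 39.4
```

>>> {"method": "carry_out", "body": {"motion": [{"travel":[0,0,0.3],"twist":[0,0,0]},{"travel":[0,0,0.3],"twist":[0,0,0]},{"travel":[0,0,0.1],"twist":[0,0,0]},{"travel":[0,0,0],"twist":[0,0,0]},{"travel":[0,0,0],"twist":[0,0,0]},{"travel":[0,0,0],"twist":[0,0,0]},{"travel":[0,0,0],"twist":[0,0,0]}]}}

```text
clock: 30.3
ee_pos: [0.5062, 0.0969, 0.1594]
eef_rot: [2.228, 2.213, 0.003]
contact_force: [1.4, 0.3, -0.9]
gripper_width: 0.301
finger_force: 39.5
```

Run:
```python
from m import *
s=snapshot("wrist"); hole(s); tops(s);  o=telemetry.get_obs();print(o["ee_pos"],o["gripper_width"],o["finger_force"])
plan([(.5036,.0975,.0755,0)])
```

```text
hole [ 298  214   47   35 1282] [321.5 231.5] [0.5035 0.1017 0.038 ]
stopper_square 0.85 [315.   7.] 1236 z 0.0425 c [500.5 221.9] sz [11.3 35.1] ang 89.4
stopper_cone 0.84 [320. 122.] 1609 z 0.0675 c [502.4 167.4] sz [22.1 22.1] ang 46.5
stopper_squat 0.96 [326. 300.] 4758 z 0.1517 c [505.8  97.3] sz [26. 28.] ang 0.3
[0.50545503 0.09702486 0.15850254] 0.30409910770201626 39.46256339550018
-> (0.5036, 0.0975, 0.0755, 0) 2 rows
[0.002, -0.009, 0.415] [0.0, -0.0, -0.001]
  x 2
```

>>> {"method": "carry_out", "body": {"motion": [{"travel":[0.005,-0.02,0.3],"twist":[0,0,0]},{"travel":[0,0,0.25],"twist":[0,0,0]},{"travel":[0,0,0.15],"twist":[0,0,0]},{"travel":[0,0,0.08],"twist":[0,0,0]},{"travel":[0,0,0.05],"twist":[0,0,0]},{"travel":[0,0,0],"twist":[0,0,0]},{"travel":[0,0,0],"twist":[0,0,0]}]}}

```text
clock: 31.3
ee_pos: [0.504, 0.0976, 0.0759]
eef_rot: [2.228, 2.214, 0.002]
contact_force: [-0.1, 0.1, -0.2]
gripper_width: 0.307
finger_force: 39.5
```

>>> {"method": "carry_out", "body": {"motion": [{"travel":[0,0,0],"twist":[0,0,0]},{"travel":[0,0,0],"twist":[0,0,0]},{"travel":[0,0,0],"twist":[0,0,0]},{"travel":[0,0,0],"twist":[0,0,0]},{"travel":[0,0,-0.2],"twist":[0,0,0]},{"travel":[0,0,-0.4],"twist":[0,0,0]},{"travel":[0,0,-0.4],"twist":[0,0,0]},{"travel":[0,0,-0.4],"twist":[0,0,0]},{"travel":[0,0,-0.4],"twist":[0,0,0]},{"travel":[0,0,-0.4],"twist":[0,0,0]}], "gripper": -0.2}}

```text
clock: 32.3
ee_pos: [0.503, 0.0972, 0.2969]
eef_rot: [-2.229, -2.214, -0.0]
contact_force: [0.0, 1.1, -0.2]
gripper_width: 0.597
finger_force: 0.0
```

>>> {"method": "carry_out", "body": {"motion": [{"travel":[-0.4,0,-0.2],"twist":[0,0,0]},{"travel":[0,0,0],"twist":[0,0,0]},{"travel":[0,0,0],"twist":[0,0,0]},{"travel":[0,0,0],"twist":[0,0,0]},{"travel":[0,0,0],"twist":[0,0,0]},{"travel":[0,0,0],"twist":[0,0,0]}]}}

```text
clock: 32.9
ee_pos: [0.5028, 0.0581, 0.3146]
eef_rot: [-2.227, -2.216, 0.002]
contact_force: [0.2, 0.2, -0.4]
gripper_width: 0.601
finger_force: 0.0
```

Run:
```python
from m import *
w=snapshot("wrist"); tops(w)
s=snapshot("side"); tops(s); print(telemetry.get_obs()["ee_pos"])
im=np.hstack([cv2.resize(w["img"],(400,300)),cv2.resize(s["img"][150:390,200:440],(400,300))]); cv2.imwrite("pics/f.png",im[:,:,::-1])
W=cloud(s)
for l in ["bottle_tall","bottle_square","bottle_cone","bottle_squat"]:
    for d in cut_out(s,l)[:1]:
        p=W[d["pixels"]]; print(l,d["p"],np.nanmedian(p,0),np.nanpercentile(p[:,2],97))
```

```text
stopper_square 0.72 [324.   4.] 609 z 0.0431 c [500.4 223.4] sz [14.1 38. ] ang 89.5
stopper_cone 0.78 [324.  78.] 585 z 0.0675 c [502.2 167.3] sz [22.1 21.6] ang 45.4
stopper_squat 0.91 [327. 153.] 769 z 0.0679 c [502.9  98.2] sz [26.4 25.9] ang 89.9
stopper_tall 0.47 [299. 192.] 17 z 0.0697 c [498.1 302.8] sz [26.4  8.2] ang 82.8
stopper_square 0.47 [303. 205.] 27 z 0.0701 c [501.1 210.1] sz [15.3 70.4] ang 5.3
stopper_cone 0.65 [309. 219.] 33 z 0.0704 c [498.5 164.7] sz [21. 20.] ang 39.1
stopper_squat 0.5 [314. 232.] 63 z 0.0707 c [502.2  97.9] sz [32.9 24.4] ang 81.1
[0.50315623 0.05748303 0.31529508]
bottle_tall 0.57 [ 0.46769016 -0.13130878  0.08147147] 0.11268175491734374
bottle_square 0.79 [ 0.47611515 -0.19955624  0.06721809] 0.09671365435119751
bottle_cone 0.74 [ 0.48457996 -0.26905791  0.06047218] 0.08656577713488459
bottle_squat 0.98 [ 0.49392755 -0.33881931  0.04805243] 0.0744820184713249
```

View pics/f.png

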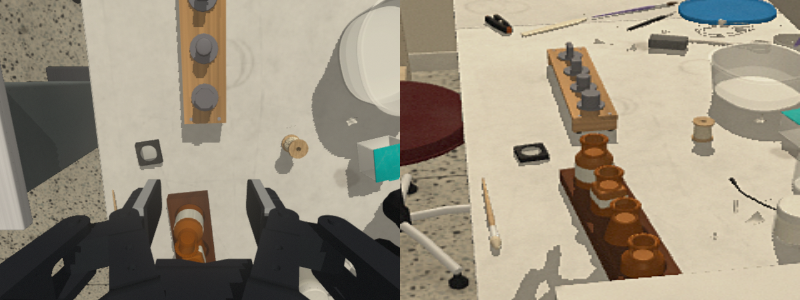

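The final picture shows all four stoppers hanging on the rack in the order tall, square, cone, squat (right half, columns 565–590). The open bottles stand upright in their wells.

```bash
python3 -c "
from h import *
print(ticket.close_job())"
```

```text
the job is handed in; nothing more can be done
None
```

All four stoppers hang plug-down in the rack in bottle order (tall, square, cone, squat, left to right), the open bottles stand upright in their wells, and the job was handed in at about 33 s; no verdict came back.

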